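# Hang the tool basket in the rinse trough

### The job

Pick up the small steel basket that has a bent lip at its back and lower it into the deep white trough, so that the lip hooks over the trough's long wall nearest the robot and the basket hangs upright inside. Keep hold of it until the lip sits on the rim, do not drop it; then let go and move the hand clear. Leave the other steel basket, which has no lip, where it stands.

Things in the scene. Friction and masses are not known exactly. Their poses are not given: they have to be found in the camera images.
- basket_grip (a point): Basket to hang: open steel box 60 (x) by 90 (y) by 60 mm tall, 0.2 kg, with a square bail handle over its middle. Point: centre of the handle's cross bar, 125 mm above the underside; bar 10 mm thick (x), 14 tall, 90 long (y), open below, uprights at y = +-43 mm. z up, -x towards the lip. Back plate at the -x side, outer face x = -30 mm, 50 wide, up to 45 mm below this point.
- basket_lip (a point): Lower tip of that basket's bent lip, mid-width; axes as basket_grip, from which it is 62 mm to -x and 72 mm down. From the back plate's top a flat bridge runs outward (its underside, 45 mm below basket_grip, rests on the rim), then the lip bends down: clear gap between plate and lip 22 mm (x -30 to -52 mm from basket_grip), mouth 31 mm as the lip's end flares out.
- rinse_trough: Deep open trough, white stoneware, 160 (x) by 200 (y) by 120 mm tall, walls and floor 8 mm, does not move. Origin: centre of its underside, on the table; z up, y along the long walls, -x towards the long wall nearest the robot (outer face x = -80, inner -72 mm). A dish of the same outline and material but only 45 mm tall also stands on the table and is not meant.
- caddy_grip (a point): The other steel basket, loose, to be left alone: same box and bail handle but no back plate and no lip. Point: centre of its handle bar, 125 mm above its underside; axes as for basket_grip.
Not all that is in view belongs to the job. What is shaped like the part that bears basket_grip but red or yellow is not meant.

How it is judged:
By the outcome, as a careful person would: the job done as asked, in the order asked, and still so for the second after the job is handed in, with the robot touching nothing.
It also fails if it takes over 42 s, if anything falls off the work surface, if the arm or the gripper's body presses on something with over 40 N, if the wrist force passes 120 N, or if a joint passes its speed limit or range.

### The arm

A 6-joint arm with a two-finger parallel gripper is mounted at the origin on the work surface. World frame = base frame: x ahead of the robot, y to its left, z up, the work surface at z = 0. Lengths are in mm, angles in rad, forces in N, time in s.
With the tool pointing down it reaches from about 275 to 750 mm from the base axis. Payload 10.2 kg.
Tool frame: the origin (TCP) lies midway between the tips of the shut fingers; the grasp point (between the pads) lies 19 mm behind it; z points along the fingers, y is the line along which they close (so a half turn about z gives the same grasp; the last joint's range is limited). The gripper opens to 85 mm and grips with 20 to 120 N. Pads are 22 mm wide; open, the fingers measure 114 mm over their backs; the gripper's body (76 mm by 85 mm) begins 54 mm behind the grasp point. The pads swing forward as they close: fully open they stand 13 mm farther back than shut.
Start: joints at [0.964, 0.313, 1.498, -0, 1.331, -0.223], TCP at [196.597, 486.807, 231.294] pointing down, gripper open.
Joint ranges: [-2.94, 2.94], [-0.97, 2.17], [0.19, 2.56], [-1.23, 4.37], [0.02, 3.11], [-2.88, 2.88]. Speed limits (rad/s): [2.39, 2.39, 3.01, 3.14, 3.14, 3.14].

### API

Orientations are given as a unit quaternion [w, x, y, z].
In Python, from rig import ctrl gives the robot as it stands.
- The arm moves only by the tool send_rows, never from a script. Its argument "targets" is a list of rows, each an object with "offset": the shift along the world's x, y, z in cm, a list of three; "spin": the turn about the world's z in rad. A call has 1 to 8 rows; each row is the pose to reach, as a shift and turn from the pose commanded when the call began; what a row does not reach only later rows make up. A row lasts 1/12 s, in which the tool goes at most 41.7 mm and 7.16 degrees, less where a joint would pass 70% of its speed; a pose out of reach is approached as far as the arm can. A call with a gripper value outside its range is refused whole. "grip" is the opening, from 0 (shut) to 1 (fully open), set as the call begins (left out, the last holds). The fingers move at their own pace and stop on an object; "squeeze" is the grip in N (left out, the last holds). Time passes only in rows, so rows that repeat a pose let the fingers close. It gives the time, the measured TCP pose, the force, the opening and the grip force at its end, in the units of the state.
- ctrl.sense(): the state, without advancing time (a new reading comes with each control period).
- ctrl.capture(name): name is "scene" or "top"; returns (picture, depth): 420x560x3 uint8, red, green, blue; 420x560 float32, mm along the optical axis (not along the pixel's ray), 0 where there is no reading.
- ctrl.calibration(name): a dict with "fx", "fy", "cx", "cy" (pixels), "k1" (the pictures are not rectified: a ray, as slopes to the right and down, at radius r is drawn at 1 + k1 r^2 times it, then the intrinsics apply), "view" (4x4, takes a point from world to camera coordinates). Camera axes: x right, y down, z forward; pixel columns grow to the right and rows downward; lengths in mm; the calibration is good to about 2 mm. A picture is of the moment at which its call begins. calibration takes no time and is no camera call.
- ctrl.finish_job(): hands the job in; it is judged then, once.
Trained networks look in the newest picture that a camera, given by its name, has taken for a name from the list of things; names that differ only in an ending like _2 or _b are one class to them, and where a whole thing is asked for, a point or a joint stands for the part that bears it (a point fixed in the world has none). Each returns a list of dicts, best first, with "conf" (0 to 1); they miss things now and then, are a little off and sometimes report something else, mostly with a low value. They report only what shows in the picture. A call takes as long as a camera call. They do not tell look-alikes from the thing itself.
- ctrl.search_frame(camera, query): "box" ([left, top, right, bottom] in pixels, round what is visible of it).
- ctrl.place_of(camera, query): "uv" ([column, row] in pixels: a listed point, or the origin of a listed thing).
The state is a dict: "time_s": time; "joints": joint angles; "dq": joint speeds; "tau": joint torques, N m; "eef_pos": TCP position; "ee_rot": TCP orientation; "force": force on the tool from outside, world axes, zero at the start; "wrist_torque": the same for the moment, N m; "grip_width": opening from 0.0 (shut) to 1.0 (fully open); "grip_force": force on a finger pad.
Only numpy, scipy, OpenCV 4.12 (cv2) and the standard library are available. Lean on these libraries where they do the work, as an engineer would, in place of code of your own. Each camera call takes 0.05 s, during which the arm holds its last target. There are 200 camera calls.

## Working session

There is one attempt and no reset: what is moved stays moved. The work goes in short steps, Python scripts to look and compute and a tool call to move; the robot and the scene stay as the last step left them, time stands still between calls to the robot, and variables do not carry over. Pictures are saved under pics/ and viewed, at most 10 in all, crops included, and the job is handed in when it is done.

Besides the shell and the picture viewer there is one more tool, called after ">>>" by a JSON object that holds its "fn" and its "kwargs", one argument or row to a line. send_rows: Moves the arm, as the interface text tells. Its arguments: {"type":"object","properties":{"targets":{"type":"array"},"grip":{"type":"number"},"squeeze":{"type":"number"}},"required":["targets"]}

```bash
mkdir -p pics
cat > h.py <<'E'
import numpy as np, cv2
from rig import ctrl
def unproj(cam,u,v,z):
    c=ctrl.calibration(cam); K=np.array([[c['fx'],0,c['cx']],[0,c['fy'],c['cy']],[0,0,1.]])
    p=cv2.undistortPoints(np.array([[[u,v]]],float).reshape(-1,1,2),K,np.array([c['k1'],0,0,0,0.])).reshape(2)
    return p, np.array(c['view'])
def at_depth(cam,u,v,d):
    p,V=unproj(cam,u,v,0); return (np.linalg.inv(V)@np.array([p[0]*d,p[1]*d,d,1]))[:3]
def at_z(cam,u,v,z):
    p,V=unproj(cam,u,v,0); Vi=np.linalg.inv(V); o=Vi[:3,3]; r=Vi[:3,:3]@np.array([p[0],p[1],1]); return o+r*(z-o[2])/r[2]
def cloud(cam,depth):
    c=ctrl.calibration(cam); K=np.array([[c['fx'],0,c['cx']],[0,c['fy'],c['cy']],[0,0,1.]])
    h,w=depth.shape; g=np.stack(np.meshgrid(np.arange(w),np.arange(h)),-1).reshape(-1,1,2).astype(float)
    p=cv2.undistortPoints(g,K,np.array([c['k1'],0,0,0,0.])).reshape(h,w,2)
    X=np.concatenate([p*depth[...,None],depth[...,None],np.ones((h,w,1))],-1)
    X=(X@np.linalg.inv(np.array(c['view'])).T)[...,:3]; X[depth<=0]=np.nan
    return X
def snap(cam,name):
    im,d=ctrl.capture(cam); cv2.imwrite('pics/%s.png'%name,im[...,::-1]); np.savez('pics/%s.npz'%name,d=d); return im,d
E
cat > s.py <<'E'
from h import *
np.set_printoptions(precision=1,suppress=True)
for cam in('scene','top'):
    im,d=snap(cam,cam+'1'); print(cam,np.linalg.inv(np.array(ctrl.calibration(cam)['view']))[:3,3])
    for q,z in(('basket_grip',125),('basket_lip',53),('rinse_trough',0),('caddy_grip',125)):
        for r in ctrl.place_of(cam,q)[:4]: print(q,np.round(r['conf'],2),np.round(r['uv']),at_z(cam,*r['uv'],z))
print(ctrl.sense())
E
python3 s.py
```

```text
scene [1175.4 -257.7 1015.3]
basket_grip 0.97 [163. 183.] [ 284.6 -174.3  125. ]
basket_grip 0.89 [327. 173.] [437.8 217.6 125. ]
basket_grip 0.84 [358. 128.] [318.9 384.3 125. ]
basket_grip 0.61 [294. 129.] [245.6 218.9 125. ]
basket_lip 0.84 [374. 148.] [349.3 429.8  53. ]
basket_lip 0.72 [317. 177.] [380.5 223.1  53. ]
basket_lip 0.66 [321. 150.] [289.8 285.5  53. ]
basket_lip 0.64 [176. 217.] [ 343.4 -172.2   53. ]
rinse_trough 0.67 [222. 334.] [ 676.4 -178.2    0. ]
caddy_grip 0.8 [170. 234.] [ 449.4 -207.3  125. ]
top [ 290.2   65.1 1035.8]
basket_grip 0.83 [399. 285.] [ 277.8 -172.4  125. ]
basket_grip 0.81 [221. 303.] [246.  230.2 125. ]
basket_grip 0.77 [158. 270.] [320.7 378.6 125. ]
basket_grip 0.72 [230. 217.] [441.1 210.5 125. ]
basket_lip 0.95 [229. 247.] [378.1 223.6  53. ]
basket_lip 0.87 [208. 284.] [288.8 276.3  53. ]
basket_lip 0.75 [146. 258.] [353.7 433.9  53. ]
rinse_trough 0.83 [381. 140.] [ 666.9 -181.9    0. ]
caddy_grip 0.76 [410. 212.] [ 445.7 -210.2  125. ]
{'time_s': 0.5, 'joints': array([ 1. ,  0.3,  1.5,  0. ,  1.3, -0.2]), 'dq': array([-0., -0.,  0., -0., -0., -0.]), 'tau': array([ -0. , -41.2, -26. ,  -0. ,   0. ,  -0. ]), 'eef_pos': array([196.6, 486.8, 231.3]), 'ee_rot': array([-0. ,  0.2,  1. , -0. ]), 'force': array([-0.7,  0.1,  0.3]), 'wrist_torque': array([-0.,  0.,  0.]), 'grip_force': 0.0, 'grip_width': 1.0015864636041703}
```

View pics/scene1.png

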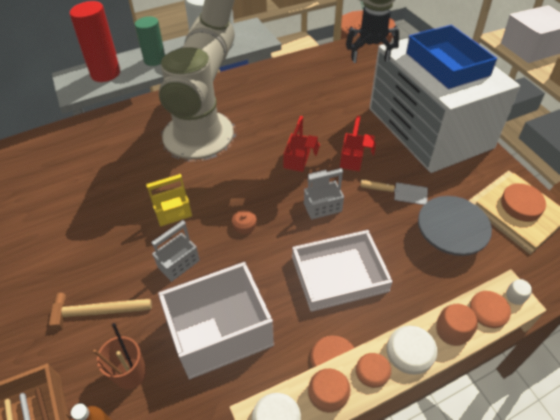

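View pics/top1.png

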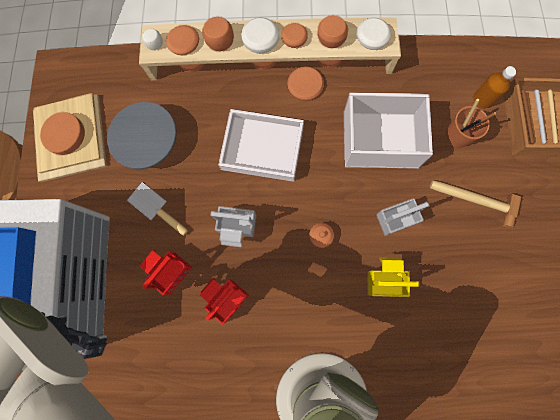

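The lipped steel basket is at top (235,222) with its lip facing the robot. The caddy is at (402,215), the deep trough at (388,130) and the shallow dish at (262,145). Next I'll measure the poses from depth.

```bash
cat > m.py <<'E'
from h import *
np.set_printoptions(precision=1,suppress=True)
def rect(P,n):
    r=cv2.minAreaRect(P[:,:2].astype(np.float32)); print(n,len(P),'c',np.array(r[0]),'size',np.array(r[1]),'ang',round(r[2],1),'z',np.percentile(P[:,2],[5,50,95]))
for cam in('scene','top'):
    X=cloud(cam,np.load('pics/%s1.npz'%cam)['d']).reshape(-1,3); X=X[~np.isnan(X[:,0])]
    def sel(cx,cy,R,z0,z1): return X[(abs(X[:,0]-cx)<R)&(abs(X[:,1]-cy)<R)&(X[:,2]>z0)&(X[:,2]<z1)]
    print(cam)
    rect(sel(438,214,70,112,140),'bar'); rect(sel(438,214,90,70,90),'bridge'); rect(sel(438,214,90,30,140),'basket')
    rect(sel(670,-180,150,110,135),'trough rim')
    P=sel(670,-180,55,-20,100); print('inside z hist',np.histogram(P[:,2],bins=range(-20,110,10))[0])
    rect(sel(445,-208,60,112,140),'caddy bar')
    P=sel(670,-180,150,112,128); 
    for nm,m in(('near',P[:,0]<P[:,0].min()+20),): print(nm,np.polyfit(P[m][:,1],P[m][:,0],1),P[m].mean(0))
    Q=X[(abs(X[:,0]-550)<100)&(abs(X[:,1])<210)&(X[:,2]>60)]; print('tallpath',Q[:,2].max() if len(Q) else 0)
E
python3 m.py
python3 - <<'E'
import cv2
a=cv2.imread('pics/top1.png'); s=cv2.imread('pics/scene1.png')
A=cv2.resize(a[190:260,190:270],(400,350),interpolation=2);B=cv2.resize(s[150:230,280:360],(400,350),interpolation=2)
C=cv2.resize(a[85:175,335:440],(400,250));D=cv2.resize(s[255:375,150:280],(400,250))
cv2.imwrite('pics/c1.png',cv2.vconcat([cv2.hconcat([A,B]),cv2.hconcat([C,D])]))
E
```

```text
scene
bar 212 c [444.9 209.5] size [91.4 15.2] ang 82.1 z [119.4 130.4 134.6]
bridge 133 c [418.4 213.9] size [90.6 64.5] ang 80.8 z [71.2 81.2 87.3]
basket 1031 c [429.7 212. ] size [92.6 96.6] ang 81.1 z [ 33.5  59.2 132.4]
trough rim 1515 c [ 669. -181.] size [199.9 164.5] ang 88.0 z [111.9 119.1 122.5]
inside z hist [   0    0 1120  228    0    0    0    0    0    0    0    0]
caddy bar 262 c [ 449.1 -208.5] size [14.2 92.7] ang 18.0 z [119.4 130.2 134.4]
near [  0.  600.5] [ 595.7 -179.6  118.5]
tallpath 135.27031704631463
top
bar 194 c [443.8 210.8] size [90.3 10.6] ang 82.5 z [123.1 131.1 134.1]
bridge 263 c [416.9 212.5] size [89.5 58.3] ang 85.5 z [79.4 83.7 86.5]
basket 800 c [427.5 213.5] size [91.6 93.8] ang 82.6 z [ 38.   82.4 132.6]
trough rim 1111 c [ 669.3 -181.1] size [201.6 160.9] ang 88.0 z [111.8 118.9 121.9]
inside z hist [   0    0 1060  167    0    0    0    0    0    0    0    0]
caddy bar 183 c [ 447.2 -206.7] size [10.2 90.3] ang 18.8 z [123.7 131.  134.1]
near [  0.  597.5] [ 593.8 -178.7  118.6]
tallpath 132.54400880651963
```

View pics/c1.png

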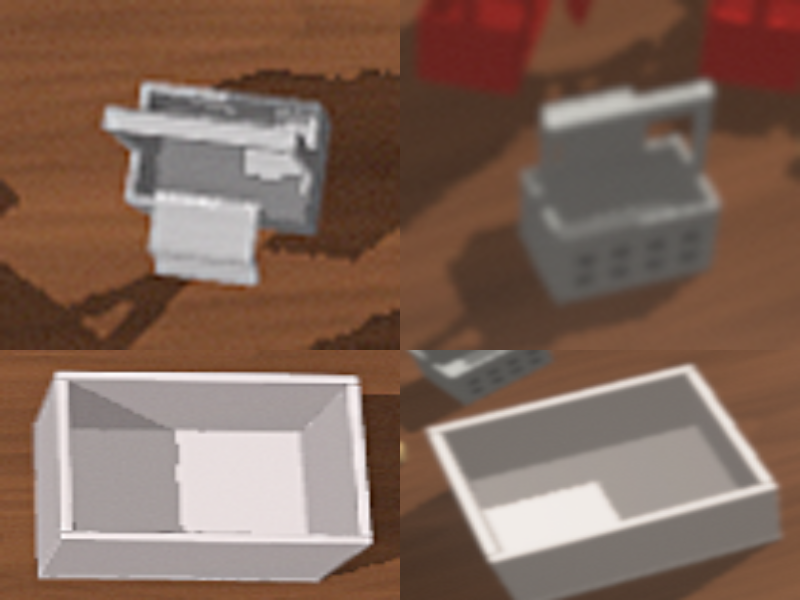

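Run:
```python
from h import *
from scipy.spatial.transform import Rotation as R
s=ctrl.sense(); q=s['ee_rot']; M=R.from_quat([q[1],q[2],q[3],q[0]]).as_matrix()
print(s['eef_pos'],M.round(3),'tool y ang',np.degrees(np.arctan2(M[1,1],M[0,1])))
for cam in('scene','top'):
    X=cloud(cam,np.load('pics/%s1.npz'%cam)['d'])
    X=X.reshape(-1,3);X=X[~np.isnan(X[:,0])]
    print(cam)
    for x in range(150,500,50):
        print(x,[int(X[(abs(X[:,0]-x-25)<25)&(abs(X[:,1]-y-25)<25)][:,2].max(initial=-1)) for y in range(150,700,50)])
```

```text
[196.58320241 486.78561294 231.25568823] [[-0.927  0.374 -0.   ]
 [ 0.374  0.927 -0.   ]
 [ 0.    -0.    -1.   ]] tool y ang 68.0093414649582
scene
150 [4, 60, 2, 5, 8, 430, 415, 6, 243, 299, 299]
200 [60, 135, 135, 5, 5, 461, 451, 430, 347, 302, 304]
250 [131, 135, 89, 4, 134, 463, 465, 230, 244, 303, 249]
300 [9, 6, 80, 111, 136, 89, 6, 223, 244, 303, 248]
350 [87, 87, 6, 128, 133, 87, 7, 221, 245, 303, 302]
400 [136, 137, 131, 21, 24, 4, 7, 5, 245, 301, 301]
450 [65, 134, 131, 7, 24, 21, 6, 5, 245, 244, 244]
top
150 [5, 61, 5, 557, 562, 559, 522, 5, 184, -1, -1]
200 [61, 135, 134, 4, 550, 548, 536, 297, 243, 250, -1]
250 [129, 134, 88, 5, 133, 512, 524, 5, 244, 302, 248]
300 [5, 5, 65, 126, 134, 86, 6, 5, 243, 302, 247]
350 [88, 87, 4, 6, 133, 86, 5, 5, 244, 302, 290]
400 [134, 135, 132, 21, 24, 5, 5, 6, 244, 244, 244]
450 [61, 132, 133, 5, 22, 21, 8, 6, 243, 243, 244]
```

>>> {"fn": "send_rows", "kwargs": {
  "targets": [
    {"offset": [2,-2.2,0],"spin": -0.11},
    {"offset": [4,-4.5,0],"spin": -0.22},
    {"offset": [6.1,-6.8,0],"spin": -0.33},
    {"offset": [8.2,-9.1,0],"spin": -0.44},
    {"offset": [10.3,-11.5,0],"spin": -0.55},
    {"offset": [12.4,-13.8,0],"spin": -0.66},
    {"offset": [14.4,-16.1,0],"spin": -0.77},
    {"offset": [16.5,-18.4,0],"spin": -0.88}
  ],
  "grip": 1
}}

```text
time_s: 1.17
eef_pos: [362.3, 301.6, 231.4]
ee_rot: [0.0, 0.593, 0.805, 0.0]
force: [0.1, 0.1, 0.0]
grip_width: 0.999
grip_force: 0.0
```

>>> {"fn": "send_rows", "kwargs": {
  "targets": [
    {"offset": [2.1,-2.3,0],"spin": -0.11},
    {"offset": [4.2,-4.6,-0.5],"spin": -0.22},
    {"offset": [6.3,-6.9,-1.5],"spin": -0.33},
    {"offset": [8.2,-9.2,-2.5],"spin": -0.44},
    {"offset": [8.2,-9.2,-3.5],"spin": -0.44},
    {"offset": [8.2,-9.2,-3.5],"spin": -0.44}
  ]
}}

```text
time_s: 1.67
eef_pos: [443.4, 209.7, 194.4]
ee_rot: [-0.001, 0.753, 0.658, -0.002]
force: [-0.9, -1.3, -0.0]
grip_width: 1.001
grip_force: 0.0
```

Run:
```python
from h import *
from scipy.spatial.transform import Rotation as R
np.set_printoptions(precision=1,suppress=True)
s=ctrl.sense(); q=s['ee_rot']; M=R.from_quat([q[1],q[2],q[3],q[0]]).as_matrix()
print(s['time_s'],s['eef_pos'],'tool y ang',np.degrees(np.arctan2(M[1,1],M[0,1])),s['force'])
im,d=snap('scene','scene2'); X=cloud('scene',d).reshape(-1,3)
P=X[(abs(X[:,0]-440)<70)&(abs(X[:,1]-210)<70)&(X[:,2]>112)&(X[:,2]<140)]
print(len(P),cv2.minAreaRect(P[:,:2].astype(np.float32)))
cv2.imwrite('pics/c2.png',cv2.resize(im[60:240,220:440,::-1],(660,540)))
```

```text
1.6667 [443.4 209.7 194.4] tool y ang -7.72881777764416 [-0.9 -1.3 -0. ]
213 ((443.3076477050781, 209.39590454101562), (90.4326171875, 16.778404235839844), 80.82247924804688)
```

View pics/c2.png

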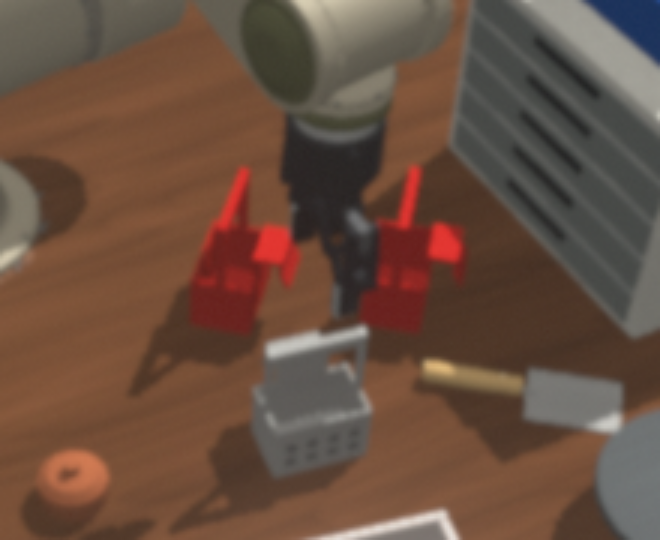

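The gripper is directly over the steel handle bar at crop pixel (318,345), so I'll descend and grip.

>>> {"fn": "send_rows", "kwargs": {
  "targets": [
    {"offset": [0.05,0.05,-1.5],"spin": 0},
    {"offset": [0.05,0.05,-3.2],"spin": 0},
    {"offset": [0.05,0.05,-5],"spin": 0},
    {"offset": [0.05,0.05,-6.8],"spin": 0},
    {"offset": [0.05,0.05,-8.1],"spin": 0},
    {"offset": [0.05,0.05,-8.8],"spin": 0},
    {"offset": [0.05,0.05,-8.8],"spin": 0}
  ]
}}

```text
time_s: 2.3
eef_pos: [443.3, 212.0, 107.8]
ee_rot: [-0.0, 0.752, 0.659, -0.001]
force: [-0.8, 0.7, -0.4]
grip_width: 1.004
grip_force: 0.0
```

>>> {"fn": "send_rows", "kwargs": {
  "targets": [
    {"offset": [0,0,0],"spin": 0},
    {"offset": [0,0,0],"spin": 0},
    {"offset": [0,0,0],"spin": 0},
    {"offset": [0,0,0],"spin": 0},
    {"offset": [0,0,0],"spin": 0},
    {"offset": [0,0,0],"spin": 0},
    {"offset": [0,0,0],"spin": 0},
    {"offset": [0,0,0],"spin": 0}
  ],
  "grip": 0,
  "squeeze": 70
}}

```text
time_s: 2.97
eef_pos: [444.5, 211.3, 108.7]
ee_rot: [0.0, 0.753, 0.659, 0.0]
force: [1.2, -0.0, 3.0]
grip_width: 0.101
grip_force: 70.4
```

>>> {"fn": "send_rows", "kwargs": {
  "targets": [
    {"offset": [0,0,0.7],"spin": 0},
    {"offset": [0,0,2.2],"spin": 0},
    {"offset": [0,0,4.5],"spin": 0},
    {"offset": [0,0,7],"spin": 0},
    {"offset": [0,0,9.5],"spin": 0},
    {"offset": [0,0,12],"spin": 0},
    {"offset": [0,0,14.5],"spin": 0},
    {"offset": [0,0,16.5],"spin": 0}
  ]
}}

```text
time_s: 3.63
eef_pos: [443.9, 211.3, 275.4]
ee_rot: [0.0, 0.752, 0.659, 0.0]
force: [-0.3, -0.6, -1.8]
grip_width: 0.104
grip_force: 69.7
```

Run:
```python
from h import *
np.set_printoptions(precision=1,suppress=True)
s=ctrl.sense(); print(s['time_s'],s['eef_pos'],s['force'],s['wrist_torque'],s['grip_width'],s['grip_force'])
im,d=snap('scene','scene3')
cv2.imwrite('pics/c3.png',cv2.resize(im[20:240,220:440,::-1],(600,600)))
```

```text
3.6333 [443.9 211.3 275.4] [-0.3 -0.6 -1.8] [-0.  -0.1 -0. ] 0.10412830460972188 69.72541809082031
```

View pics/c3.png

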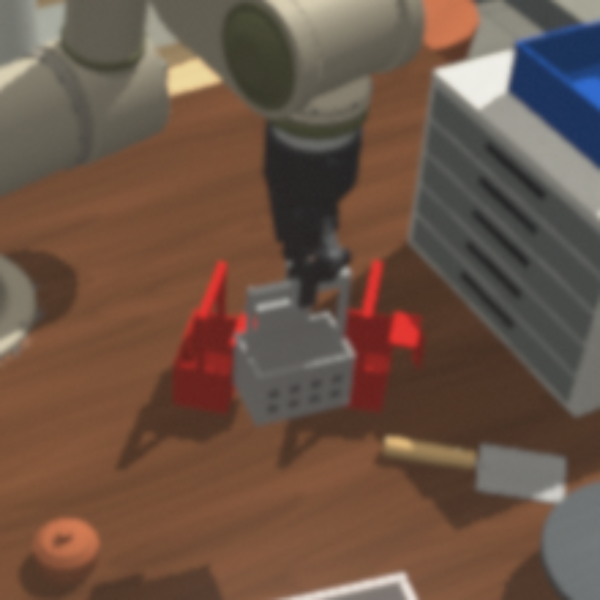

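>>> {"fn": "send_rows", "kwargs": {
  "targets": [
    {"offset": [0.6,-1.2,0],"spin": 0},
    {"offset": [1.7,-3.5,0],"spin": 0.01},
    {"offset": [3,-6.2,0],"spin": 0.02},
    {"offset": [4.3,-8.9,0],"spin": 0.03},
    {"offset": [5.6,-11.6,0],"spin": 0.04},
    {"offset": [6.9,-14.3,0],"spin": 0.05},
    {"offset": [8.2,-17,0],"spin": 0.06},
    {"offset": [9.5,-19.7,0],"spin": 0.07}
  ]
}}

```text
time_s: 4.35
eef_pos: [539.2, 12.9, 273.0]
ee_rot: [-0.001, 0.729, 0.685, -0.0]
force: [0.6, -0.5, -0.7]
grip_width: 0.103
grip_force: 69.7
```

>>> {"fn": "send_rows", "kwargs": {
  "targets": [
    {"offset": [1.3,-2.7,0],"spin": 0.01},
    {"offset": [2.6,-5.4,0],"spin": 0.02},
    {"offset": [3.9,-8.1,0],"spin": 0.03},
    {"offset": [5.2,-10.8,0],"spin": 0.03},
    {"offset": [6.5,-13.5,0],"spin": 0.03},
    {"offset": [7.7,-16.1,0],"spin": 0.03},
    {"offset": [8.8,-18.3,0],"spin": 0.03},
    {"offset": [9.5,-19.4,0],"spin": 0.03}
  ]
}}

```text
time_s: 5.02
eef_pos: [634.2, -182.4, 272.1]
ee_rot: [-0.001, 0.719, 0.695, -0.001]
force: [-0.6, -0.3, -1.4]
grip_width: 0.102
grip_force: 69.7
```

>>> {"fn": "send_rows", "kwargs": {
  "targets": [
    {"offset": [0,0,0],"spin": 0},
    {"offset": [0,0,0],"spin": 0},
    {"offset": [0,0,0],"spin": 0}
  ]
}}

```text
time_s: 5.27
eef_pos: [633.8, -178.8, 273.2]
ee_rot: [-0.0, 0.718, 0.696, -0.0]
force: [-0.7, -1.1, -1.7]
grip_width: 0.102
grip_force: 69.7
```

```bash
cat > v.py <<'E'
from h import *
import sys
from scipy.spatial.transform import Rotation as R
np.set_printoptions(precision=1,suppress=True)
n=sys.argv[1]
s=ctrl.sense(); q=s['ee_rot']; M=R.from_quat([q[1],q[2],q[3],q[0]]).as_matrix()
print(s['time_s'],s['eef_pos'],'ang',np.degrees(np.arctan2(M[1,1],M[0,1])),s['force'],s['wrist_torque'],s['grip_width'])
S,d=snap('scene','scene'+n); T,dt=snap('top','top'+n)
for cam,D in(('scene',d),('top',dt)):
    X=cloud(cam,D).reshape(-1,3); X=X[~np.isnan(X[:,0])]; g=s['eef_pos']
    for c in('basket_grip','basket_lip'):
        for r in ctrl.place_of(cam,c)[:5]:
            z=g[2]+16.5-(72 if c=='basket_lip' else 0); p=at_z(cam,*r['uv'],z)
            if np.hypot(*(p-g)[:2])<120: print(cam,c,np.round(r['conf'],2),r['uv'],p)
    b=X[(abs(X[:,0]-g[0])<110)&(abs(X[:,1]-g[1])<60)]
    zb=g[2]+16.5
    P=b[(abs(b[:,2]-(zb-43))<8)&(b[:,0]<g[0]-28)&(abs(b[:,1]-g[1])<40)]   # bridge/lip top
    if len(P): print(cam,'bridge',len(P),P[:,0].min(),P[:,0].max(),P[:,1].min(),P[:,1].max(),np.median(P[:,2]))
A=cv2.resize(S[200:380,120:300],(400,400));B=cv2.resize(T[70:230,320:480],(400,400))
cv2.imwrite('pics/c%s.png'%n,cv2.hconcat([A,B])[...,::-1])
E
python3 v.py 4
```

```text
5.2667 [ 633.8 -178.8  273.2] ang -1.8520936242187789 [-0.7 -1.1 -1.7] [ 0.1  0.  -0. ] 0.10190810052717846
scene basket_grip 0.84 [196.8, 245.1] [ 631.2 -178.1  289.7]
scene basket_lip 0.79 [194.0, 243.6] [ 571.1 -174.2  217.7]
scene bridge 55 577.7823268239099 605.6057425513577 -202.95971113252557 -155.98428716801746 248.507550846674
```

View pics/c4.png

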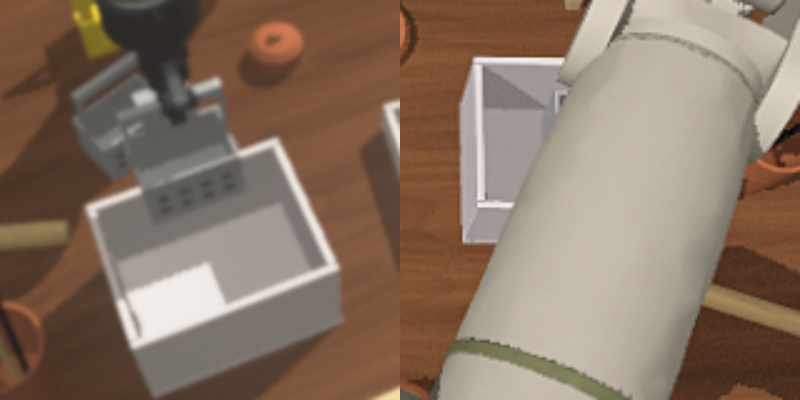

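Basket hangs upright with its box inside the near wall and the lip outside it (crop left, around (180,170)). Lowering.

>>> {"fn": "send_rows", "kwargs": {
  "targets": [
    {"offset": [0.05,0,-0.8],"spin": 0},
    {"offset": [0.05,0,-2.1],"spin": 0},
    {"offset": [0.05,0,-3.6],"spin": 0},
    {"offset": [0.05,0,-5.1],"spin": 0},
    {"offset": [0.05,0,-6.6],"spin": 0},
    {"offset": [0.05,0,-7.8],"spin": 0},
    {"offset": [0.05,0,-8.4],"spin": 0},
    {"offset": [0.05,0,-8.4],"spin": 0}
  ]
}}

```text
time_s: 6.23
eef_pos: [634.0, -179.4, 187.5]
ee_rot: [-0.001, 0.719, 0.695, -0.001]
force: [-0.1, -1.0, -1.9]
grip_width: 0.101
grip_force: 69.7
```

```bash
python3 v.py 5
```

```text
6.2333 [ 634.  -179.4  187.5] ang -1.887076509946797 [-0.1 -1.  -1.9] [-0.  0.  0.] 0.1007323022122328
scene basket_grip 0.71 [203.6, 272.0] [ 635.9 -178.5  204. ]
scene basket_lip 0.93 [196.0, 267.7] [ 570.2 -182.8  132. ]
scene bridge 58 578.0805258718668 596.2697111973055 -203.54248053580207 -155.20940491316765 163.18585495605038
```

View pics/c5.png

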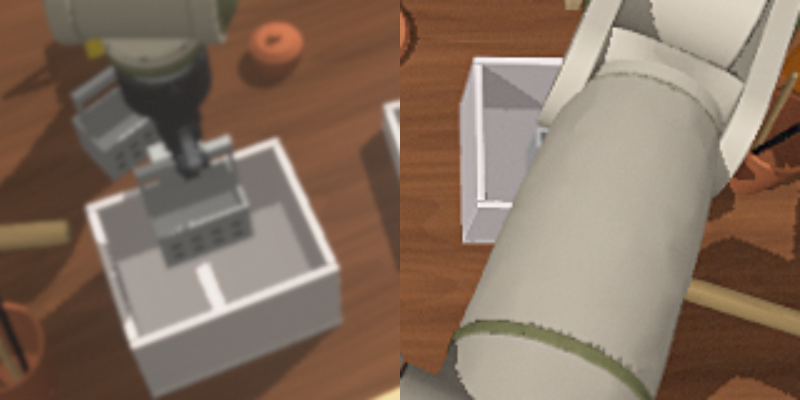

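The box is inside the trough near the near wall and the lip tip is just above the rim (crop left, around (155,155)). Lowering gently.

>>> {"fn": "send_rows", "kwargs": {
  "targets": [
    {"offset": [0,0,-0.4],"spin": 0},
    {"offset": [0,0,-0.9],"spin": 0},
    {"offset": [0,0,-1.4],"spin": 0},
    {"offset": [0,0,-1.9],"spin": 0},
    {"offset": [0,0,-2.4],"spin": 0},
    {"offset": [0,0,-2.9],"spin": 0},
    {"offset": [0,0,-3.3],"spin": 0},
    {"offset": [0,0,-3.4],"spin": 0}
  ]
}}

```text
time_s: 7.2
eef_pos: [634.3, -179.6, 154.3]
ee_rot: [-0.001, 0.719, 0.695, -0.0]
force: [0.6, -0.2, -1.3]
grip_width: 0.1
grip_force: 69.7
```

>>> {"fn": "send_rows", "kwargs": {
  "targets": [
    {"offset": [0,0,-0.1],"spin": 0},
    {"offset": [0,0,-0.2],"spin": 0},
    {"offset": [0,0,-0.3],"spin": 0},
    {"offset": [0,0,-0.3],"spin": 0}
  ]
}}

```text
time_s: 7.53
eef_pos: [634.6, -179.7, 152.3]
ee_rot: [0.0, 0.719, 0.695, 0.0]
force: [-0.8, -0.6, -1.0]
grip_width: 0.098
grip_force: 69.7
```

>>> {"fn": "send_rows", "kwargs": {
  "targets": [
    {"offset": [0,0,-0.1],"spin": 0},
    {"offset": [0,0,-0.2],"spin": 0},
    {"offset": [0,0,-0.2],"spin": 0},
    {"offset": [0,0,-0.2],"spin": 0}
  ]
}}

```text
time_s: 7.87
eef_pos: [634.6, -179.7, 150.2]
ee_rot: [-0.0, 0.719, 0.695, -0.0]
force: [-0.5, 0.4, -1.0]
grip_width: 0.105
grip_force: 69.7
```

>>> {"fn": "send_rows", "kwargs": {
  "targets": [
    {"offset": [0,0,-0.1],"spin": 0},
    {"offset": [0,0,-0.2],"spin": 0},
    {"offset": [0,0,-0.2],"spin": 0},
    {"offset": [0,0,-0.2],"spin": 0}
  ]
}}

```text
time_s: 8.2
eef_pos: [634.8, -179.7, 148.6]
ee_rot: [0.0, 0.719, 0.695, 0.0]
force: [1.1, -0.4, 1.2]
grip_width: 0.101
grip_force: 70.0
```

>>> {"fn": "send_rows", "kwargs": {
  "targets": [
    {"offset": [0,0,-0.05],"spin": 0},
    {"offset": [0,0,-0.1],"spin": 0},
    {"offset": [0,0,-0.1],"spin": 0}
  ]
}}

```text
time_s: 8.45
eef_pos: [635.1, -179.8, 148.3]
ee_rot: [0.001, 0.719, 0.695, 0.0]
force: [1.4, 0.2, 5.6]
grip_width: 0.1
grip_force: 70.7
```

```bash
python3 v.py 6
```

```text
8.45 [ 635.1 -179.8  148.3] ang -1.8858345908929413 [1.4 0.2 5.6] [0.1 0.  0. ] 0.0999594123191794
scene basket_grip 0.94 [206.3, 279.7] [ 630.1 -176.1  164.8]
scene basket_lip 0.78 [201.2, 277.3] [ 573.  -177.5   92.8]
scene bridge 94 578.0072406171113 600.3397580026115 -219.68954256736708 -140.2586204214884 123.02154113448103
```

View pics/c6.png

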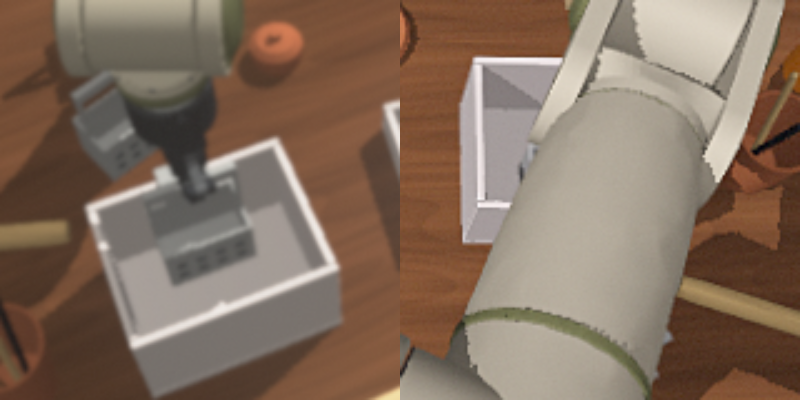

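The bridge rests on the rim (force has reversed and bridge height is about 123 mm). I'll draw the basket back so its plate lies against the wall before release.

>>> {"fn": "send_rows", "kwargs": {
  "targets": [
    {"offset": [-0.1,0,0.1],"spin": 0},
    {"offset": [-0.25,0,0.1],"spin": 0},
    {"offset": [-0.4,0,0.1],"spin": 0},
    {"offset": [-0.55,0,0.1],"spin": 0},
    {"offset": [-0.55,0,0.1],"spin": 0}
  ]
}}

```text
time_s: 9.17
eef_pos: [629.1, -179.8, 148.6]
ee_rot: [0.0, 0.719, 0.695, 0.0]
force: [3.0, -0.0, 4.4]
grip_width: 0.102
grip_force: 70.5
```

>>> {"fn": "send_rows", "kwargs": {
  "targets": [
    {"offset": [-0.1,0,0],"spin": 0},
    {"offset": [-0.15,0,0],"spin": 0},
    {"offset": [-0.15,0,0],"spin": 0}
  ]
}}

```text
time_s: 9.42
eef_pos: [627.9, -179.8, 148.7]
ee_rot: [0.001, 0.719, 0.695, 0.0]
force: [5.3, 0.2, 5.4]
grip_width: 0.098
grip_force: 70.7
```

>>> {"fn": "send_rows", "kwargs": {
  "targets": [
    {"offset": [0.05,0,0],"spin": 0},
    {"offset": [0.05,0,0],"spin": 0},
    {"offset": [0.05,0,0],"spin": 0},
    {"offset": [0.05,0,0],"spin": 0},
    {"offset": [0.05,0,0],"spin": 0},
    {"offset": [0.05,0,0],"spin": 0},
    {"offset": [0.05,0,0],"spin": 0},
    {"offset": [0.05,0,0],"spin": 0}
  ],
  "grip": 1
}}

```text
time_s: 10.08
eef_pos: [628.1, -179.7, 148.3]
ee_rot: [-0.0, 0.719, 0.695, -0.0]
force: [0.5, -0.3, -0.2]
grip_width: 0.998
grip_force: 0.0
```

>>> {"fn": "send_rows", "kwargs": {
  "targets": [
    {"offset": [0,0,0.7],"spin": 0},
    {"offset": [0,0,2],"spin": 0},
    {"offset": [0,0,3.5],"spin": 0},
    {"offset": [0,0,5.5],"spin": 0},
    {"offset": [0,0,8],"spin": 0},
    {"offset": [0,0,10.5],"spin": 0},
    {"offset": [0,0,13],"spin": 0},
    {"offset": [0,0,14],"spin": 0}
  ]
}}

```text
time_s: 10.75
eef_pos: [628.6, -179.9, 292.7]
ee_rot: [0.003, 0.719, 0.695, 0.001]
force: [0.1, -0.4, 1.3]
grip_width: 1.0
grip_force: 0.0
```

>>> {"fn": "send_rows", "kwargs": {
  "targets": [
    {"offset": [-1,2,0],"spin": 0},
    {"offset": [-3,5,0],"spin": 0},
    {"offset": [-5,8,0],"spin": 0},
    {"offset": [-7,11,0],"spin": 0},
    {"offset": [-9,14,0],"spin": 0},
    {"offset": [-11,17,0],"spin": 0},
    {"offset": [-12.5,19,0],"spin": 0},
    {"offset": [-13,20,0],"spin": 0}
  ]
}}

```text
time_s: 11.42
eef_pos: [496.3, 22.5, 288.6]
ee_rot: [-0.0, 0.718, 0.696, 0.0]
force: [0.3, -0.3, -0.4]
grip_width: 1.002
grip_force: 0.0
```

>>> {"fn": "send_rows", "kwargs": {
  "targets": [
    {"offset": [-1,2,0],"spin": 0},
    {"offset": [-2,4,0],"spin": 0},
    {"offset": [-2,5,0],"spin": 0},
    {"offset": [-2,5,0],"spin": 0}
  ]
}}

```text
time_s: 11.75
eef_pos: [478.4, 71.3, 288.3]
ee_rot: [0.0, 0.718, 0.696, 0.0]
force: [0.2, -0.6, -0.1]
grip_width: 1.003
grip_force: 0.0
```

Run:
```python
from h import *
np.set_printoptions(precision=1,suppress=True)
s=ctrl.sense(); print(s['time_s'],s['eef_pos'],s['force'])
S,d=snap('scene','scene7'); T,dt=snap('top','top7')
for cam,D in(('scene',d),('top',dt)):
    X=cloud(cam,D).reshape(-1,3); X=X[~np.isnan(X[:,0])]
    P=X[(abs(X[:,0]-628)<60)&(abs(X[:,1]+180)<70)&(X[:,2]>150)&(X[:,2]<185)]; print(cam,len(P),cv2.minAreaRect(P[:,:2].astype(np.float32)) if len(P)>5 else '',np.percentile(P[:,2],[5,50,95]))
    for c,z in(('basket_grip',165),('basket_lip',93),('caddy_grip',125)):
        for r in ctrl.place_of(cam,c)[:4]: print(cam,c,np.round(r['conf'],2),at_z(cam,*r['uv'],z))
A=cv2.resize(S[200:380,120:300],(400,400));B=cv2.resize(T[70:230,320:480],(400,400))
cv2.imwrite('pics/c7.png',cv2.hconcat([A,B])[...,::-1])
```

```text
11.75 [478.4  71.3 288.3] [ 0.2 -0.6 -0.1]
scene 317 ((628.9988403320312, -181.32156372070312), (89.4271240234375, 12.168279647827148), 87.95556640625) [159.9 170.6 174.2]
scene basket_grip 0.97 [352.  354.7 165. ]
scene basket_grip 0.85 [ 627.7 -174.8  165. ]
scene basket_grip 0.64 [285.  212.3 165. ]
scene basket_grip 0.55 [ 332.4 -175.   165. ]
scene basket_lip 0.76 [334.8 262.2  93. ]
scene basket_lip 0.76 [ 379.9 -172.6   93. ]
scene basket_lip 0.75 [ 563.  -183.3   93. ]
scene basket_lip 0.67 [382.8 401.4  93. ]
scene caddy_grip 0.6 [ 448.4 -204.1  125. ]
top 215 ((628.14599609375, -180.0308837890625), (91.53515625, 14.400729179382324), 86.17181396484375) [158.9 170.7 173.5]
top basket_grip 0.88 [ 626.9 -181.4  165. ]
top basket_grip 0.84 [ 280.  -163.1  165. ]
top basket_grip 0.77 [317.6 363.4 165. ]
top basket_grip 0.74 [249.8 219.  165. ]
top basket_lip 0.96 [352.2 414.   93. ]
top basket_lip 0.77 [282.8 268.3  93. ]
top basket_lip 0.65 [ 564.  -171.9   93. ]
```

View pics/c7.png

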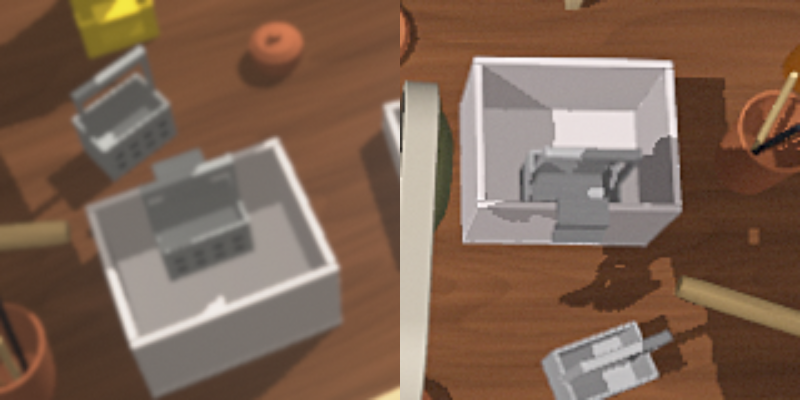

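The basket hangs upright inside the trough with its lip over the near wall (crop right, around (580,220)). Its bar is level at z of about 165 mm, the caddy hasn't moved and the hand is clear.

```bash
python3 -c "
from rig import ctrl
print(ctrl.finish_job())"
```

```text
the job is handed in; nothing more can be done
None
```

The lipped steel basket hangs upright in the deep trough with its lip hooked over the wall nearest the robot; the hand is clear, the other steel basket was not touched, and the job was handed in at about 12 s (the hand-in returned no verdict).

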